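Close and latch the colour tray

TASK

Close the colour tray with the cover that stands on edge in the wooden stand. First lay the cover flat on the table with its handle up and let go of it, so that you can take it again by the handle. Then slip its tongue under the metal lip of the tray, level it so that it lies fully down in the tray's mouth, then swing the small T-shaped latch lever all the way down over it and let go.

Things in the scene. Friction and masses are not known exactly. Their poses are not given: they have to be found in the camera images.
- cover_mid (a point): Centre of the cover's plywood board: x -75 to +57 mm, y -9 to +9, z -40 to +40 mm from here. Axes of all cover points: x along the length toward the tongue; y out of the face with the handle; z across the 80 mm width. The cover (one rigid piece, 0.15 to 0.29 kg) starts on a long edge in the stand, z up, y level; the 30 mm of board above its handle are bare to grip.
- cover_handle (a point): Centre of the cover's handle, a dark wooden bar 60 mm long (x), 20 mm wide (z), standing 30 mm off the board's face (y); 24 mm in y and 5 mm in x from the board's centre.
- cover_toe (a point): Middle of the end of the cover's metal tongue, on the face away from the handle: 75 mm in x and -9 mm in y from the board's centre. The tongue is 18 mm long, 60 mm wide and 8 mm thick, flush with that face (y -9 to -1 mm). Cover with tongue: 150 mm long.
- tray: Colour tray, fixed, wood, 190 x 112 mm, walls 40 mm high. Origin: centre of its mouth, at table height; x toward the lip end, z up. The mouth is 88 mm wide and runs from x -78 to +78 mm. The cover rests in it, tongue to +x and handle up, on ledges 22 mm above the table, its top then flush with the walls.
- lip_edge (a point): Middle of the lower edge of the metal lip at the tray's +x end, tray x +66 mm, 36 mm above the table. The lip overhangs the mouth from there to the end wall at x +78 mm; it is 5 mm thick and leaves 14 mm clear above the ledge. The cover cannot drop straight past it: its tongue must go under first, with the tongue end about 10 degrees low. Axes as the tray's.
- latch_pivot (a point): Pivot of the latch lever: tray x -96 mm, 48 mm above the table, on the tray's end wall opposite the lip; its bracket reaches 55 mm above the table. Axes as the tray's.
- latch_bar (a point): Middle of the cross bar at the end of the T-shaped steel latch lever: a round bar 36 mm long, 12 mm thick, 46 mm from the pivot; the lever's arm is 10 mm wide and 8 mm thick.
- latch (a joint): Angle of the latch lever, rad: 0 = fully down, lying level over the cover toward the lip (its stop); pi/2 = upright; up to 2.25 = leaning back, away from the cover. Stiff pivot (0.04 N m): it stays where it is left, and about 1 N at the cross bar moves it.
- stand: Wooden stand, fixed, 130 x 70 mm, origin at the centre of its underside. The cover stands in its 20 mm slot, which runs along the stand's x; slot floor 10 mm above the table, two cheeks up to 34 mm.
There are look-alikes about, which are no part of the job. Leave any green look-alike of the tray alone.

How it is judged:
On the way, in this order (a step that is already met when the one before it is completed fails the run):
1. the cover lies flat on the table, handle up, let go (angle between cover_mid's own y axis and vertical below 0.1 rad and height (world z) of cover_mid below 0.014 m and contact force between the fingers and cover below 0.3 N), for 0.2 s.
2. the cover lies level in the tray's mouth with its tongue under the lip (x of cover_toe in the frame of tray above 0.068 m and y of cover_toe in the frame of tray between -0.007 and 0.007 m and z of cover_toe in the frame of tray between 0.018 and 0.026 m and angle between cover_mid's own y axis and vertical below 0.05 rad and angle between the x axis of cover_mid and the x axis of tray, either way round below 0.07 rad), for 0.2 s.
At the end, for the whole second after the job is handed in: The cover lies level (within 3 degrees) and fully down (within 4 mm) on the tray's ledges, handle up, its tongue under the lip, in line with the tray (within 4 degrees), at rest, and the latch lever is down over it (within 0.15 rad) (all of step 2 and value of joint latch below 0.15 rad and linear speed of cover below 0.02 m/s); the robot touches nothing.
It also fails if it takes over 64 s, if anything falls off the work surface, if the arm or the gripper's body presses on something with over 40 N, if the wrist force passes 120 N, or if a joint passes its speed limit or range.

ROBOT

A 7-joint arm with a two-finger parallel gripper is mounted at the origin on a cart in front of the work surface, level with it; the furniture and walls round the work are solid. World frame = base frame: x ahead of the robot, y to its left, z up, the work surface at z = 0. Lengths are in m, angles in rad, forces in N, time in s.
With the tool pointing down it reaches from about 0.4 to 0.85 m from the base axis. Payload 6.9 kg.
Tool frame: the origin (TCP) lies midway between the tips of the shut fingers; the grasp point (between the pads) lies behind it (ctrl.pinch_z is the z of the grasp point in the tool frame, in m); z points along the fingers, y is the direction in which the jaws open and shut (so a half turn about z gives the same grasp; the last joint's range is limited). The gripper opens to 85 mm and grips with 20 to 120 N. Pads are 22 mm wide; open, the fingers measure 114 mm over their backs; the gripper's body (76 mm by 85 mm) begins 54 mm behind the grasp point. The pads swing forward as they close: fully open they stand 13 mm farther back than shut.
Start: joints at [1.284, 0.507, -0.238, 1.5, 0.126, 1.149, -0.155], TCP at [0.239, -0.578, 0.231] pointing down, gripper open.
Joint ranges: [-3.08, 3.08], [-0.24, 2.05], [-1.43, 1.35], [0, 2.5], [-1.52, 4.66], [0.17, 1.96], [-2.89, 2.89]. Speed limits (rad/s): [2.39, 2.39, 3.14, 3.14, 3.14, 3.14, 3.14].

INTERFACE

Orientations are given as a unit quaternion [w, x, y, z].
In Python, from station import ctrl, get_state, vision, ticket, models gives the robot as it stands. Calls block until the motion is done:
- ctrl.movep(position, orientation): joint-space move of the TCP to a pose.
- ctrl.movel(position, frame=None, max_speed=0.15): straight line of the TCP; frame=None keeps the orientation; max_speed is the mean speed in m/s.
- ctrl.set_joints(angles): joint-space move.
- ctrl.ungrasp() and ctrl.close_gripper(force=None): open the fingers fully, or close them until they stop; force is the grip in N (None keeps the last).
- ctrl.pause(seconds).
- ctrl.ik(position, orientation): joint angles nearest the present ones, or None.
- get_state(): the state.
- vision.grab_frame(name): name is "scene" or "top" or "wrist"; returns (picture, depth): 384x512x3 uint8, blue, green, red; 384x512 float32, m along the optical axis (not along the pixel's ray), 0 where there is no reading.
- vision.camera_info(name): a dict with "mtx" (3x3 intrinsics, pixels), "R" (3x3) and "t" (3): a world point X has camera coordinates R X + t; the wrist camera has in their place "hand_eye" (4x4, takes a point from camera to tool coordinates, whose origin is the TCP and whose axes are the flange's). Camera axes: x right, y down, z forward; pixel columns grow to the right and rows downward; lengths in m; the calibration is good to about 2 mm. A picture is of the moment at which its call begins: read the wrist's pose just before it. camera_info takes no time and is no camera call.
A pose or a line that the arm cannot do raises ctrl.Unreachable and nothing moves.
- ticket.close_job(): hands the job in, once; it reports no verdict.
Trained networks look in the newest picture that a camera, given by its name, has taken for a name from the list of things; names that differ only in an ending like _2 or _b are one class to them, and where a whole thing is asked for, a point or a joint stands for the part that bears it (a point fixed in the world has none). Each returns a list of dicts, best first, with "p" (0 to 1); they miss things now and then, are a little off and sometimes report something else, mostly with a low value. They report only what shows in the picture. A call takes as long as a camera call. They do not tell look-alikes from the thing itself.
- models.recognise(camera, target): "point" ([column, row] in pixels, amid what is visible of it).
- models.masks_of(camera, target): "mask" (384x512 bool, what is visible of it) and "point" ([column, row] in pixels, amid what is visible of it).
The state is a dict: "time": time; "qpos": joint angles; "qd": joint speeds; "tau": joint torques, N m; "tcp_pos": TCP position; "eef_rot": TCP orientation; "contact_force": force on the tool from outside, world axes, zero at the start; "wrist_torque": the same for the moment, N m; "width": finger opening in m.
Only numpy, scipy, OpenCV 4.12 (cv2) and the standard library are available. Lean on these libraries where they do the work, as an engineer would, in place of code of your own. Each camera call takes 0.05 s, during which the arm holds its last target.

## Working session

There is one attempt and no reset: what is moved stays moved. The work goes in short steps, each a Python script; the robot and the scene stay as the last script left them, time stands still between calls to the robot, and variables do not carry over. Pictures are saved under pics/ and viewed, and the job is handed in when it is done.

```bash
ls; mkdir -p pics; python3 - <<'E'
from station import ctrl, get_state, vision, ticket, models
import cv2, numpy as np
s=get_state(); print(s['time'],s['tcp_pos'],s['eef_rot'],s['width'],ctrl.pinch_z)
for n in ['scene','top']:
    im,d=vision.grab_frame(n); cv2.imwrite(f'pics/{n}0.png',im); np.save(f'{n}0.npy',d)
    c=vision.camera_info(n); print(n,c)
    for t in ['cover_mid','cover_handle','tray','latch_bar','stand','lip_edge','latch_pivot','cover_toe']:
        print(t,[(np.round(r['p'],2),np.round(r['point'])) for r in models.recognise(n,t)])
print(vision.camera_info('wrist'))
E
```

```text
pics
0.0 [ 0.23837992 -0.57720449  0.23040155] [-8.79714759e-04  9.80872109e-01  1.94651210e-01 -1.93855109e-04] 0.08527585033975232 -0.0187
scene {'mtx': array([[353.05083628,   0.        , 253.64618654],
       [  0.        , 353.05083628, 196.26543418],
       [  0.        ,   0.        ,   1.        ]]), 'R': array([[-0.60647742, -0.79479963,  0.02187884],
       [-0.37503842,  0.26169537, -0.88930406],
       [ 0.70109295, -0.54754824, -0.45679273]]), 't': array([0.36112418, 0.3017414 , 0.45375283])}
cover_mid [(np.float64(0.69), array([325., 194.]))]
cover_handle [(np.float64(0.9), array([327., 194.])), (np.float64(0.42), array([320., 209.]))]
tray [(np.float64(0.85), array([199., 269.])), (np.float64(0.69), array([288., 171.]))]
latch_bar [(np.float64(0.74), array([216., 271.])), (np.float64(0.44), array([296., 171.]))]
stand [(np.float64(0.68), array([329., 193.])), (np.float64(0.66), array([322., 209.]))]
lip_edge [(np.float64(0.82), array([290., 174.])), (np.float64(0.65), array([200., 266.])), (np.float64(0.45), array([324., 193.]))]
latch_pivot [(np.float64(0.62), array([
[... 869 characters left out ...]
.float64(0.96), array([168., 218.]))]
latch_pivot [(np.float64(0.77), array([346., 143.])), (np.float64(0.6), array([165., 215.]))]
cover_toe [(np.float64(0.82), array([316., 208.]))]
{'mtx': array([[318.73180698,   0.        , 251.24010615],
       [  0.        , 318.73180698, 193.72943373],
       [  0.        ,   0.        ,   1.        ]]), 'hand_eye': array([[-4.12191933e-04, -9.58024334e-01, -2.86686598e-01,
         7.22745389e-02],
       [ 9.99999843e-01, -5.03879358e-04,  2.46041560e-04,
        -9.71434350e-04],
       [-3.80169261e-04, -2.86686452e-01,  9.58024391e-01,
        -1.41883208e-01],
       [ 0.00000000e+00,  0.00000000e+00,  0.00000000e+00,
         1.00000000e+00]])}
```

```bash
python3 -c "
import cv2
a=cv2.imread('pics/top0.png');cv2.imwrite('pics/t1.png',cv2.resize(a[60:340,80:454],None,fx=2.1,fy=2.1,interpolation=2))
a=cv2.imread('pics/scene0.png');cv2.imwrite('pics/s1.png',cv2.resize(a[120:340,100:400],None,fx=2.6,fy=2.6,interpolation=2))
"
```

```text
(no output)
```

View pics/t1.png

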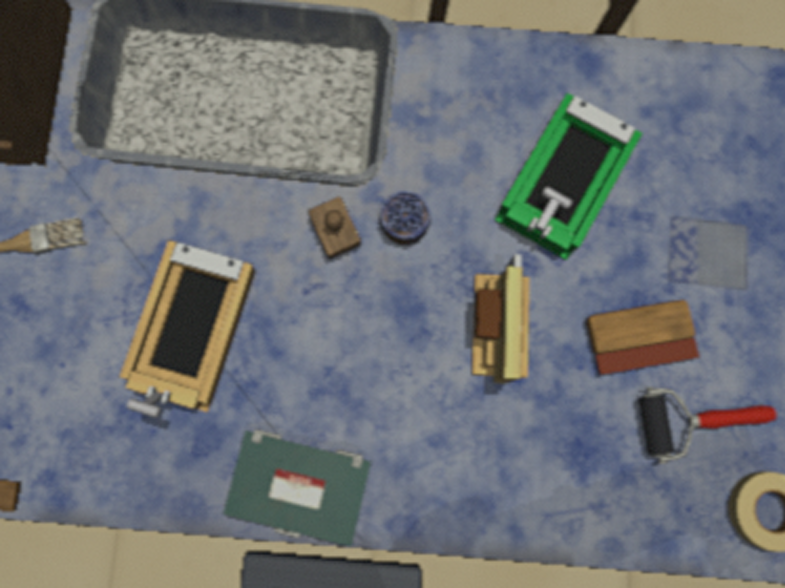

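View pics/s1.png

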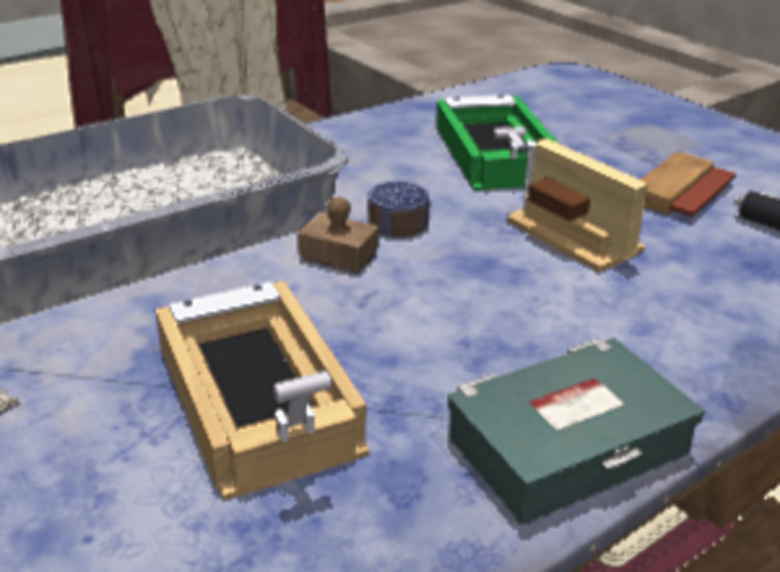

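```bash
cat > h.py <<'E'
import numpy as np, cv2
from station import ctrl, get_state, vision, ticket, models
from scipy.spatial.transform import Rotation as Rot
def cloud(n,d,T=None):
    c=vision.camera_info(n); K=c['mtx']
    v,u=np.indices(d.shape); 
    P=np.stack([(u-K[0,2])/K[0,0]*d,(v-K[1,2])/K[1,1]*d,d],-1)
    if n=='wrist':
        P=P@c['hand_eye'][:3,:3].T+c['hand_eye'][:3,3]
        R,t=T; W=P@R.T+t
    else: W=(P-c['t'])@c['R']
    W[d<=0]=np.nan
    return W
def proj(n,X):
    c=vision.camera_info(n); p=np.atleast_2d(X)@c['R'].T+c['t']; p=p@c['mtx'].T; return p[:,:2]/p[:,2:]
def tcp():
    s=get_state(); w,x,y,z=s['eef_rot']; return Rot.from_quat([x,y,z,w]).as_matrix(), np.array(s['tcp_pos'])
def quat(R):
    x,y,z,w=Rot.from_matrix(R).as_quat(); return [w,x,y,z]
def save(n,name,T=None):
    T=tcp() if n=='wrist' else None
    im,d=vision.grab_frame(n); cv2.imwrite(f'pics/{name}.png',im); np.save(f'{name}.npy',d)
    return im,d,T
E
python3 - <<'E'
from h import *
im=cv2.imread('pics/top0.png');d=np.load('top0.npy');W=cloud('top',d)
for s in [(200,200),(300,130),(250,260)]: print(s,W[s])
hsv=cv2.cvtColor(im,cv2.COLOR_BGR2HSV)
def rect(m,name):
    P=W[m]; P=P[~np.isnan(P[:,0])]
    r=cv2.minAreaRect(P[:,:2].astype(np.float32)); print(name,len(P),np.round(r[0],4),np.round(r[1],4),r[2],np.round(P[:,2].mean(),4)); return P
z=W[...,2]
v,u=np.indices(d.shape)
t=(u>125)&(u<208)&(v>165)&(v<262)
P=rect(t&(z>.032)&(z<.046),'traytop')
print(np.percentile(P[:,2],[5,50,95]))
rect(t&(z>.046),'latch')
w=t&(z>.03)&(hsv[...,1]<40)&(hsv[...,2]>130); rect(w,'white')
c=(u>300)&(u<336)&(v>170)&(v<250)
P=rect(c&(z>.083),'covertop'); print(np.percentile(P[:,2],[5,50,95]))
P=rect(c&(z>.01)&(z<.06),'stand/handle')
P=rect(c&(z>.01)&(z<.04),'stand')
# also scene
im=cv2.imread('pics/scene0.png');d=np.load('scene0.npy');W=cloud('scene',d);z=W[...,2]
print(W[300,150],W[330,100])
B=(W[...,1]<-.1)&(W[...,1]>-.3)&(W[...,0]>.4)&(W[...,0]<.7)
P=rect(B&(z>.082),'scene covertop'); print(np.percentile(P[:,2],[5,50,95]))
E
```

```text
(200, 200) [ 5.77506916e-01  1.19487214e-01 -3.86481387e-04]
(300, 130) [0.30289904 0.269989   0.00061494]
(250, 260) [ 0.45647662 -0.05332152 -0.00246968]
traytop 1263 [0.5271 0.1936] [0.113  0.1913] 78.05347442626953 0.0398
[0.03617399 0.03995507 0.04293087]
latch 148 [0.5141 0.1898] [0.0355 0.2065] 74.7041244506836 0.0791
white 361 [0.5199 0.2008] [0.101  0.2084] 78.27845764160156 0.0499
covertop 409 [ 0.5607 -0.1998] [0.1459 0.018 ] 1.741588830947876 0.0898
[0.08664307 0.08989319 0.09235587]
stand/handle 564 [ 0.5865 -0.1992] [0.0771 0.1968] 87.74517059326172 0.0349
stand 340 [ 0.5864 -0.2011] [0.0734 0.1968] 87.74517059326172 0.0209
[ 0.51183734  0.30287468 -0.00131043] [ 0.49482412  0.39661419 -0.00150012]
scene covertop 232 [ 0.5528 -0.2002] [0.1323 0.0201] 0.754795253276825 0.0866
[0.08262428 0.08718571 0.08856911]
```

```bash
cat >> h.py <<'E'
def D(yaw=0,pitch=0,roll=0):
    """tool down; yaw about z, pitch about local y of the horizontal frame, roll about x (applied first)"""
    return Rot.from_euler('ZYX',[yaw,pitch,roll],degrees=True).as_matrix()@np.diag([1,-1,-1.])
E
python3 - <<'E'
from h import *
d=np.load('top0.npy');W=cloud('top',d);z=W[...,2]
B=(W[...,0]>.38)&(W[...,0]<.66)&(W[...,1]>-.15)&(W[...,1]<.12)&(z>.008)
m=B.astype(np.uint8); n,l,st,c=cv2.connectedComponentsWithStats(m)
for i in range(1,n):
    if st[i,4]>8:
        P=W[l==i]; print(st[i,4],np.nanmin(P,0).round(3),np.nanmax(P,0).round(3))
for p,q in [([.5625,-.2,.0635],quat(D())),([.5625,-.2,.16],quat(D())),([.53,-.02,.1],quat(D(0,0,45))),([.53,-.1,.1],quat(D(0,0,45)))]:
    print(ctrl.ik(p,q))
ctrl.movep([.53,-.2,.23],quat(D()))
im,d,T=save('wrist','w1'); print(get_state()['time'])
W=cloud('wrist',d,T);z=W[...,2]
m=(abs(W[...,1]+.2)<.05)&(abs(W[...,0]-.56)<.1)
for lo,hi in [(.083,.096),(.05,.066),(.066,.083)]:
    P=W[m&(z>lo)&(z<hi)]; print(lo,len(P),cv2.minAreaRect(P[:,:2].astype(np.float32)),P[:,2].mean(),P.min(0),P.max(0))
E
```

```text
177 [ 0.63  -0.014  0.01 ] [0.66  0.041 0.036]
21 [ 0.658 -0.078  0.009] [ 0.66  -0.056  0.037]
388 [ 0.38  -0.043  0.037] [0.408 0.108 0.048]
[ 0.42392875  0.64058173 -0.19699787  1.77921998  0.17460866  0.73874508
 -1.43522724]
[ 0.45480624  0.52898083 -0.24278295  1.67827994  0.1494394   0.9525081
 -1.41368699]
[ 0.69928529  0.7643164  -0.42953461  1.82346519 -0.54170672  0.96902934
 -0.83930004]
[ 0.77734214  0.79937387 -0.38559153  1.70771555 -0.47289211  1.10229099
 -0.81238093]
2.6917
0.083 2928 ((0.5526456236839294, -0.20184871554374695), (0.13096986711025238, 0.018042130395770073), 0.8866767883300781) 0.08918410639294315 [ 0.48729627 -0.21111656  0.08600493] [ 0.61799329 -0.19219865  0.09169071]
0.05 1819 ((0.5661324858665466, -0.17715325951576233), (0.06010158732533455, 0.029065722599625587), 0.8784886002540588) 0.0589897408372933 [ 0.53614528 -0.19189136  0.05097677] [ 0.59635291 -0.16232192  0.06156148]
0.066 218 ((0.6276229619979858, -0.20564036071300507), (0.016921522095799446, 0.007788793183863163), 0.21385154128074646) 0.07914989113832922 [ 0.61915086 -0.20956595  0.07056663] [ 0.63606939 -0.20176653  0.08162606]
```

View pics/w1.png

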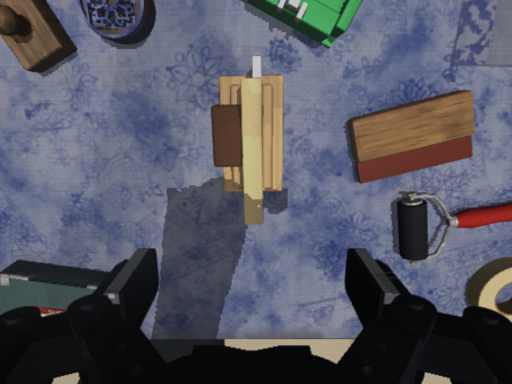

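```bash
python3 - <<'E'
from h import *
q=quat(D(.88))
ctrl.movep([.5617,-.2017,.13],q)
ctrl.movel([.5617,-.2017,.0645],max_speed=.1)
ctrl.close_gripper(80); s=get_state(); print(s['width'],s['time'],s['contact_force'],s['tcp_pos'])
ctrl.movel([.5617,-.2017,.17]); 
s=get_state(); print(s['width'],s['contact_force'])
a=np.radians(45)
# cover origin in tool frame: TCP at cover z +0.0145
def tcp_for(mid,R): return np.array(mid)-R@np.array([0,0,.0145])   # cover mid = tcp + 14.5mm along tool z
R=D(0.88,0,45)
# bottom-back corner y offset: y=-9cos - (-40)sin
h=.009*np.sin(a)+.04*np.cos(a)
mid=np.array([.525,.06-(-.009*np.cos(a)+.04*np.sin(a)),h+.003])
p=tcp_for(mid,R); print(p)
ctrl.movep(p+[0,0,.1],quat(R))
save('wrist','w2');save('scene','s2'); print(get_state()['time'])
E
python3 -c "
import cv2,numpy as np
cv2.imwrite('pics/c2.png',np.hstack([cv2.resize(cv2.imread('pics/'+n+'.png'),(400,300)) for n in ('w2','s2')]))"
```

```text
0.016671027652069226 4.6333 [-0.57225325 -0.68863961  4.21553041] [ 0.56184864 -0.20198722  0.06485721]
0.016769442182103696 [-0.54454232 -0.68138613 -3.43191281]
[0.52515747 0.02782785 0.04790128]
6.4667
```

View pics/c2.png

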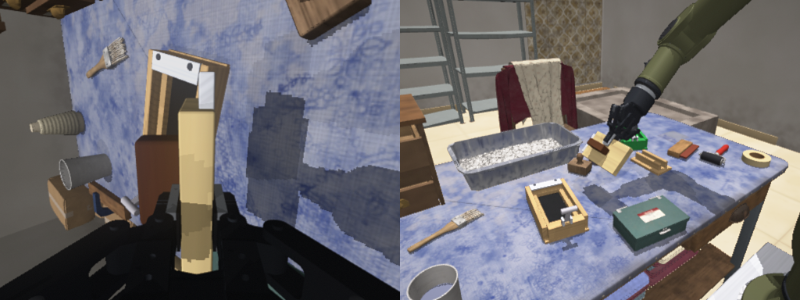

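The cover is held tilted at 45°, handle upward, above free table (wrist image about (195,190) in the montage). Next I lower it, release it and back away horizontally.

```bash
python3 - <<'E'
from h import *
_,p=tcp()
t=np.array([0.52515747,0.02782785,0.04790128])
ctrl.movel(t+[0,0,.008],max_speed=.12)
f0=np.array(get_state()['contact_force'])
z=.005
while z>-.004:
    ctrl.movel(t+[0,0,z],max_speed=.05)
    f=np.array(get_state()['contact_force'])-f0; print(round(z,4),f.round(2))
    if np.linalg.norm(f)>2: break
    z-=.0015
ctrl.ungrasp()
p=tcp()[1]
save('scene','s3')
ctrl.movel(p+[0,-.05,0],max_speed=.1)
ctrl.movel(p+[0,-.09,.05],max_speed=.2)
save('scene','s4');save('top','t4'); print(get_state()['time'])
E
python3 -c "
import cv2,numpy as np
cv2.imwrite('pics/c4.png',np.vstack([np.hstack([cv2.imread('pics/'+n+'.png')[100:300,150:410] for n in ('s3','s4')]),cv2.resize(cv2.imread('pics/t4.png'),(520,390))]))"
```

```text
0.005 [-1.15  0.65 -1.13]
0.0035 [-0.02 -0.65 -0.47]
0.002 [-1.01  0.2  -0.31]
0.0005 [-0.4  -0.39 -0.88]
-0.001 [-0.48 -0.41  0.58]
-0.0025 [-0.67  0.91 -0.48]
10.825
```

View pics/c4.png

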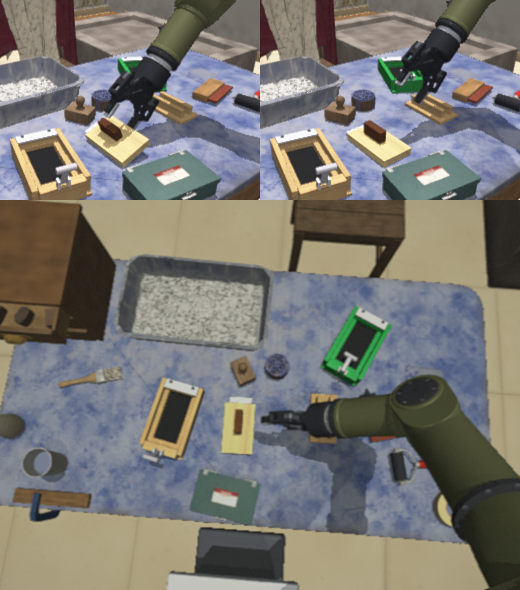

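```bash
python3 - <<'E'
from h import *
ctrl.movep([.47,.09,.28],quat(D(0)))
im,d,T=save('wrist','w5'); print(get_state()['time'],T[1])
W=cloud('wrist',d,T);z=W[...,2]; np.save('W5.npy',W)
def rect(m,name):
    P=W[m]; r=cv2.minAreaRect(P[:,:2].astype(np.float32)); print(name,len(P),np.round(r[0],4),np.round(r[1],4),round(r[2],2),P[:,2].mean().round(4),P.min(0).round(3),P.max(0).round(3))
c=(W[...,1]<.09)&(W[...,1]>-.08)&(W[...,0]>.42)&(W[...,0]<.625)
rect(c&(z>.012)&(z<.024),'board');rect(c&(z>.004)&(z<.024),'board+tongue');rect(c&(z>.042),'handle')
t=(W[...,1]>.1)&(W[...,1]<.29)&(W[...,0]>.41)&(W[...,0]<.66)
rect(t&(z>.034)&(z<.047),'tray')
rect(t&(z>.05),'latch')
E
```

```text
11.8833 [0.46968018 0.08892186 0.27866303]
board 5981 [0.516  0.0193] [0.132  0.0801] 0.73 0.0172 [ 0.45  -0.021  0.012] [0.582 0.06  0.024]
board+tongue 6830 [0.525  0.0195] [0.1501 0.0802] 0.88 0.016 [ 0.45  -0.021  0.004] [0.6   0.06  0.024]
handle 18883 [0.5019 0.0292] [0.0701 0.1123] 51.98 0.3308 [0.457 0.01  0.042] [0.559 0.09  0.372]
tray 6673 [0.5258 0.1924] [0.1124 0.1921] 78.01 0.0393 [0.426 0.118 0.034] [0.631 0.264 0.047]
latch 16479 [0.4568 0.1688] [0.0412 0.1474] 33.7 0.3324 [0.413 0.1   0.05 ] [0.49  0.233 0.372]
```

View pics/w5.png

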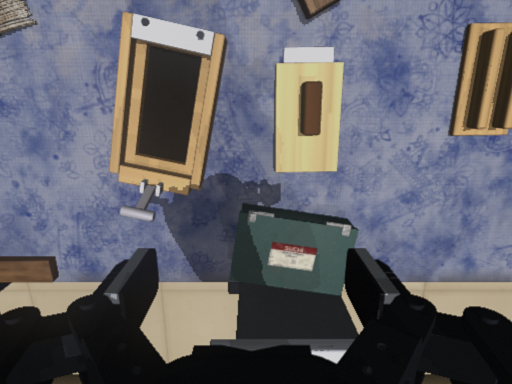

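```bash
python3 - <<'E'
from h import *
im=cv2.imread('pics/w5.png');W=np.load('W5.npy');z=W[...,2];hsv=cv2.cvtColor(im,cv2.COLOR_BGR2HSV)
th=np.radians(-11.97);o=np.array([.5258,.1924])
X=(W[...,:2]-o)@np.array([[np.cos(th),-np.sin(th)],[np.sin(th),np.cos(th)]])
x,y=X[...,0],X[...,1]
n=(abs(x)<.15)&(abs(y)<.07)&(z<.12)
t=n&(z>.034)&(z<.045)
P=np.stack([x[t],y[t],z[t]],1)
for yy in np.arange(-.05,.06,.02):
    s=P[abs(P[:,1]-yy)<.004]; print('y',yy.round(2),'x range',s[:,0].min().round(4),s[:,0].max().round(4))
for xx in np.arange(-.08,.09,.02):
    s=P[abs(P[:,0]-xx)<.004]; yl=s[s[:,1]<0,1];yr=s[s[:,1]>0,1]; print('x',xx.round(2),'y',s[:,1].min().round(4),yl.max().round(4),yr.min().round(4),s[:,1].max().round(4))
w=n&(z>.034)&(z<.05)&(hsv[...,1]<60)&(hsv[...,2]>150)
for yy in np.arange(-.04,.05,.02):
    s=x[w&(abs(y-yy)<.004)&(x>.03)]; print('lip',yy.round(2),s.min().round(4),s.max().round(4))
w=n&(hsv[...,2]<70)&(abs(x)<.085)&(abs(y)<.045)&(z<.03)
print('dark',x[w].min(),x[w].max(),y[w].min(),y[w].max(),np.median(z[w]))
# lever
L=n&(x<-.09)&(z>.045)
print('lever',[(f(x[L]).round(3),f(y[L]).round(3),f(z[L]).round(3)) for f in (np.min,np.median,np.max)])
Q=np.stack([x[L],y[L],z[L]],1); Q=Q[np.argsort(Q[:,0])]; print(Q[::max(1,len(Q)//25)].round(4))
E
```

```text
y -0.05 x range -0.0839 0.0956
y -0.03 x range -0.0932 0.096
y -0.01 x range -0.0961 0.0957
y 0.01 x range -0.088 0.0958
y 0.03 x range -0.0933 0.0958
y 0.05 x range -0.0835 0.096
x -0.08 y -0.0561 -0.0001 0.0001 0.0558
x -0.06 y -0.056 -0.0442 0.0435 0.055
x -0.04 y -0.0561 -0.0444 0.0438 0.0555
x -0.02 y -0.0561 -0.0442 0.0432 0.055
x 0.0 y -0.0562 -0.0443 0.0436 0.0552
x 0.02 y -0.0561 -0.0442 0.0436 0.0556
x 0.04 y -0.0561 -0.044 0.0437 0.0555
x 0.06 y -0.0562 -0.0443 0.0436 0.0553
x 0.08 y -0.056 -0.0 0.0 0.0559
lip -0.04 0.0721 0.0955
lip -0.02 0.0721 0.0958
lip 0.0 0.0721 0.0956
lip 0.02 0.0722 0.0954
lip 0.04 0.0723 0.0958
dark -0.07262461333831662 0.07211560391333188 -0.02980485266828597 0.04476004732067535 0.013142832242741292
lever [(np.float64(-0.113), np.float64(-0.018), np.float64(0.045)), (np.float64(-0.103), np.float64(-0.001), np.float64(0.091)), (np.float64(-0.09), np.float64(0.018), np.float64(0.097))]
[[-0.1133  0.006   0.092 ]
 [-0.1116 -0.0117  0.093 ]
 [-0.1103 -0.0088  0.0946]
 [-0.1095 -0.0012  0.0949]
 [-0.1087 -0.0163  0.0948]
 [-0.1077  0.0149  0.0959]
 [-0.1069  0.0035  0.0949]
 [-0.1062 -0.0034  0.093 ]
 [-0.1054 -0.0158  0.0942]
 [-0.1049 -0.0034  0.0933]
 [-0.1042 -0.0176  0.0933]
 [-0.1036 -0.0061  0.0919]
 [-0.1032  0.0092  0.0889]
 [-0.1027 -0.0002  0.0845]
 [-0.1024  0.0132  0.0901]
 [-0.1021  0.0066  0.0904]
 [-0.1013 -0.0051  0.0718]
 [-0.1    -0.0031  0.0803]
 [-0.0985 -0.0041  0.0769]
 [-0.097   0.0016  0.0739]
 [-0.0958 -0.0119  0.053 ]
 [-0.0948  0.0084  0.0539]
 [-0.0938  0.0044  0.0665]
 [-0.0927  0.0037  0.0655]
 [-0.0916 -0.0047  0.0508]
 [-0.0906 -0.0025  0.06  ]]
```

```bash
python3 - <<'E'
from h import *
im=cv2.imread('pics/w5.png');W=np.load('W5.npy')
th=np.radians(-11.97);o=np.array([.5258,.1924])
X=(W[...,:2]-o)@np.array([[np.cos(th),-np.sin(th)],[np.sin(th),np.cos(th)]])
for u in (165,180):
  for v in list(range(28,66,2)) : print(u,v,X[v,u].round(4),W[v,u,2].round(4),im[v,u])
for v in range(150,196,3): print(163,v,X[v,163].round(4),W[v,163,2].round(4),im[v,163])
E
```

```text
165 28 [0.0882 0.0085] 0.0392 [208 205 206]
165 30 [0.0861 0.0078] 0.0405 [208 205 205]
165 32 [0.0843 0.0079] 0.0395 [207 204 205]
165 34 [0.0823 0.0076] 0.0397 [208 205 206]
165 36 [0.0801 0.0067] 0.042 [207 204 205]
165 38 [0.0783 0.0069] 0.0401 [208 205 205]
165 40 [0.0763 0.0065] 0.0407 [208 205 205]
165 42 [0.0744 0.0064] 0.0401 [209 205 206]
165 44 [0.0725 0.0066] 0.0387 [187 181 180]
165 46 [0.0719 0.0106] 0.0229 [61 78 94]
165 48 [0.0708 0.0135] 0.0109 [45 53 61]
165 50 [0.0685 0.0125] 0.0136 [37 36 39]
165 52 [0.0663 0.0121] 0.0142 [41 42 43]
165 54 [0.0642 0.0122] 0.0128 [42 42 43]
165 56 [0.062  0.0117] 0.0136 [41 42 44]
165 58 [0.0599 0.0118] 0.0121 [41 41 43]
165 60 [0.0576 0.0111] 0.0137 [40 41 44]
165 62 [0.0555 0.0108] 0.0137 [39 40 42]
165 64 [0.0532 0.0101] 0.0154 [39 40 42]
180 28 [ 0.0914 -0.0077] 0.0405 [208 205 205]
180 30 [ 0.0895 -0.0079] 0.0401 [207 204 205]
180 32 [ 0.0876 -0.0081] 0.04 [208 205 206]
180 34 [ 0.0855 -0.0087] 0.0412 [208 205 205]
180 36 [ 0.0839 -0.0083] 0.0385 [207 204 205]
180 38 [ 0.0816 -0.0091] 0.0408 [207 204 205]
180 40 [ 0.0797 -0.00
[... 587 characters left out ...]
39 44]
163 153 [-0.053  -0.0007] 0.0133 [35 40 45]
163 156 [-0.057  -0.0011] 0.0129 [35 39 45]
163 159 [-0.06   -0.0024] 0.0164 [45 64 79]
163 162 [-0.063  -0.0038] 0.0201 [109 156 189]
163 165 [-0.0666 -0.0045] 0.021 [107 154 187]
163 168 [-0.0706 -0.0049] 0.0207 [ 98 143 174]
163 171 [-0.0716 -0.0077] 0.0308 [47 64 80]
163 174 [-0.0734 -0.0098] 0.0379 [ 96 139 169]
163 177 [-0.0768 -0.0106] 0.0392 [119 170 202]
163 180 [-0.0804 -0.0113] 0.0398 [122 172 203]
163 183 [-0.0838 -0.012 ] 0.0411 [ 96 126 145]
163 186 [-0.0883 -0.012 ] 0.0389 [ 93 126 147]
163 189 [-0.0919 -0.0127] 0.0397 [ 89 127 152]
163 192 [-0.1101 -0.0042] -0.0012 [142 116 112]
163 195 [-0.1145 -0.0046] -0.0015 [141 113 108]
```

The tray's body is not centred on its mouth. The mouth edges, with the back wall at -0.072 and the lip at +0.072 in the body frame, put the tray origin 6 mm toward the lip, at about (0.5316, 0.1909) with yaw -11.97°. The cover lies flat, with its mid-point at (0.525, 0.0195). Next I take the handle.

```bash
cat >> h.py <<'E'
O=np.array([.5316,.1909,0]); YAW=-11.97
OFF=np.array([.070,0,-.0225])
def pose(toe,phi,off=None,dyaw=0):
    off=OFF if off is None else off
    Rz=Rot.from_euler('Z',YAW,degrees=True).as_matrix()
    H=Rot.from_euler('ZY',[YAW+dyaw,phi],degrees=True).as_matrix()
    return O+Rz@np.array(toe)-H@off, D(YAW+dyaw,phi,0)
E
python3 - <<'E'
from h import *
y=.8
c=np.array([.525+.005,.0195+.0001,0])
q=quat(D(y))
ctrl.movep(c+[0,0,.10],q)
ctrl.movel(c+[0,0,.0235],max_speed=.1)
f=get_state()['contact_force']
ctrl.close_gripper(100); s=get_state(); print(s['width'],s['contact_force']-np.array(f),s['tcp_pos'])
ctrl.movel(c+[0,0,.12],max_speed=.2)
OFF[2]=-.0235
p,R=pose([.062,0,.08],12.5)
ctrl.movep(p,quat(R))
im,d,T=save('wrist','w6'); W=cloud('wrist',d,T); np.save('W6.npy',W)
np.savez('T6',R=T[0],t=T[1]); s=get_state();print(s['time'],s['width'],p,T[1])
E
```

```text
0.017824934498567185 [-0.71399435  0.24060889  4.41181283] [0.53000559 0.01948447 0.02397128]
15.65 0.018079835618958345 [0.53037289 0.19116016 0.11809373] [0.52964385 0.19114921 0.11624087]
```

View pics/w6.png

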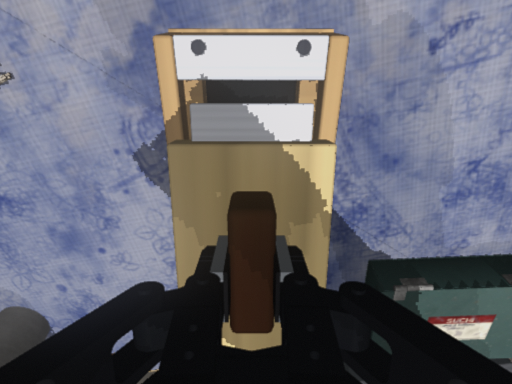

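```bash
cat > meas.py <<'E'
from h import *
def meas(im,W,verb=True):
    Rz=Rot.from_euler('Z',YAW,degrees=True).as_matrix()
    X=(W-O)@Rz   # tray frame
    v,u=np.indices(im.shape[:2])
    # board top plane fit in ROI
    m=(u>190)&(u<315)&(v>155)&(v<185)
    P=X[m]; P=P[~np.isnan(P[:,0])]
    A=np.c_[P[:,:2],np.ones(len(P))]; co=np.linalg.lstsq(A,P[:,2],rcond=None)[0]
    r=P[:,2]-A@co; k=abs(r)<.003; co=np.linalg.lstsq(A[k],P[k,2],rcond=None)[0]
    phi=-np.degrees(np.arctan(co[0])); roll=np.degrees(np.arctan(co[1]))
    return X,phi,roll,co
E
python3 - <<'E'
from meas import *
im=cv2.imread('pics/w6.png');W=np.load('W6.npy');T=np.load('T6.npz')
X,phi,roll,co=meas(im,W); print('phi',phi,'roll',roll)
print('tool pitch',Rot.from_matrix(T['R']@np.diag([1,-1,-1.])).as_euler('ZYX',degrees=True))
hsv=cv2.cvtColor(im,cv2.COLOR_BGR2HSV)
# cover points in tool-horizontal frame
H=T['R']@np.diag([1,-1,-1.]); L=(W-T['t'])@H   # coordinates relative TCP in cover-ish axes
v,u=np.indices(im.shape[:2])
for uu in (200,250,300):
    for vv in range(96,150,4): print(uu,vv,L[vv,uu].round(4),X[vv,uu].round(4),im[vv,uu]) 
for vv in (120,160,180):
    row=L[vv]; print(vv,[(c,row[c].round(4)) for c in list(range(164,196,3))+list(range(306,340,3))])
print('lip')
for vv in range(60,100,3): print(vv,X[vv,250].round(4),X[vv,300].round(4))
E
```

```text
phi 12.049820684983455 roll -0.14949811885320846
tool pitch [-11.91123192  12.62739941  -0.11287984]
200 96 [ 0.0736  0.0346 -0.0813] [0.052  0.0344 0.0208] [ 70  91 110]
200 100 [ 0.071   0.035  -0.0827] [0.0492 0.0347 0.02  ] [ 70  93 111]
200 104 [ 0.0695  0.0249 -0.0165] [0.0622 0.0247 0.0849] [122 118 117]
200 108 [ 0.0676  0.0252 -0.018 ] [0.06   0.025  0.0838] [138 134 133]
200 112 [ 0.0658  0.025  -0.0164] [0.0586 0.0249 0.0858] [139 134 133]
200 116 [ 0.0639  0.0252 -0.0172] [0.0566 0.0251 0.0855] [140 137 135]
200 120 [ 0.0619  0.0254 -0.0179] [0.0545 0.0253 0.0852] [139 134 133]
200 124 [ 0.0602  0.0251 -0.0155] [0.0533 0.025  0.0879] [142 137 136]
200 128 [ 0.0581  0.0256 -0.0177] [0.0508 0.0254 0.0862] [138 134 132]
200 132 [ 0.0562  0.0256 -0.0175] [0.049  0.0255 0.0868] [140 136 134]
200 136 [ 0.0544  0.0255 -0.016 ] [0.0476 0.0253 0.0887] [137 132 131]
200 140 [ 0.0523  0.0257 -0.017 ] [0.0453 0.0256 0.0881] [135 131 129]
200 144 [ 0.0517  0.0242 -0.0069] [0.047  0.0241 0.0981] [ 65  89 102]
200 148 [ 0.05    0.0242 -0.0062] [0.0454 0.0241 0.0992] [ 82 113 128]
250 96
[... 5029 characters left out ...]
 0.0766 -0.0281  0.0395]
63 [0.0751 0.0009 0.0413] [ 0.0751 -0.0281  0.0404]
66 [0.0733 0.0009 0.0396] [ 0.0735 -0.0282  0.041 ]
69 [0.0718 0.0009 0.041 ] [ 0.0716 -0.0285  0.0393]
72 [0.0701 0.0009 0.0402] [ 0.0701 -0.0285  0.0405]
75 [0.0682 0.0009 0.039 ] [ 0.0686 -0.0285  0.0411]
78 [0.0668 0.0009 0.041 ] [ 0.0668 -0.0287  0.0405]
81 [0.0604 0.0009 0.0137] [ 0.0618 -0.0317  0.0215]
84 [0.0584 0.0009 0.0134] [ 0.0599 -0.0319  0.0214]
87 [0.0565 0.0009 0.0133] [ 0.058  -0.032   0.0216]
90 [0.0547 0.0009 0.0145] [ 0.0559 -0.0323  0.0205]
93 [0.0523 0.0009 0.0123] [ 0.0541 -0.0323  0.0214]
96 [0.0504 0.0009 0.013 ] [ 0.0522 -0.0324  0.0216]
99 [0.0483 0.0009 0.0129] [ 0.05   -0.0328  0.0202]
```

```bash
cat >> h.py <<'E'
OFF2=np.array([.070,0,-.0247]); BIAS=np.array([.0007,0,.0018])
def go(toe,phi,sp=.08,dyaw=0):
    p,R=pose(toe,phi,OFF2,dyaw); ctrl.movel(p+BIAS,quat(R),max_speed=sp)
def where():
    R,t=tcp(); H=R@np.diag([1,-1,-1.]); Rz=Rot.from_euler('Z',YAW,degrees=True).as_matrix()
    toe=Rz.T@(t+H@OFF2-O); e=Rot.from_matrix(H).as_euler('ZYX',degrees=True)
    s=get_state(); return (toe*1000).round(1),(e-[YAW,0,0]).round(2),np.array(s['contact_force']).round(1),np.array(s['wrist_torque']).round(2),round(s['time'],2)
E
python3 - <<'E'
from h import *
print(where())
go([.0615,0,.05],12.5); print(where())
go([.0615,0,.0245],12.5,.05); print(where())
for x in (.066,.070,.0745):
    go([x,0,.0238],12.5,.05); w=where(); print(w)
im,d,T=save('wrist','w7');save('scene','s7')
E
python3 -c "
import cv2,numpy as np
cv2.imwrite('pics/c7.png',np.hstack([cv2.resize(cv2.imread('pics/w7.png'),(400,300)),cv2.resize(cv2.imread('pics/s7.png')[180:320,130:317],(400,300))]))"
```

```text
(array([61.5, -1.3, 77.2]), array([-0.04, 12.59, -0.13]), array([-0.1, -0.1, -3.2]), array([-0.05, -0.35, -0.02]), 15.65)
(array([62. , -0.3, 51.3]), array([-0.03, 12.55, -0.02]), array([ 0.4, -0.5, -2.7]), array([-0.08, -0.34,  0.06]), 16.14)
(array([62.2,  0.2, 26.2]), array([ 0.  , 12.51,  0.  ]), array([ 0.1,  1.1, -1.9]), array([-0.12, -0.37, -0.01]), 16.8)
(array([67.3,  0.1, 25.8]), array([-3.000e-02,  1.246e+01,  1.000e-02]), array([-0.4, -0.8, -2.5]), array([-0.02, -0.39,  0.01]), 17.05)
(array([71.1,  0.1, 25.7]), array([-0.03, 12.48,  0.  ]), array([-0.4,  0.8, -2.4]), array([-0.06, -0.32,  0.  ]), 17.3)
(array([75.4,  0.1, 25.4]), array([-1.00e-02,  1.25e+01,  0.00e+00]), array([-0. ,  0.2, -4. ]), array([-0.03, -0.5 ,  0.  ]), 17.55)
```

View pics/c7.png

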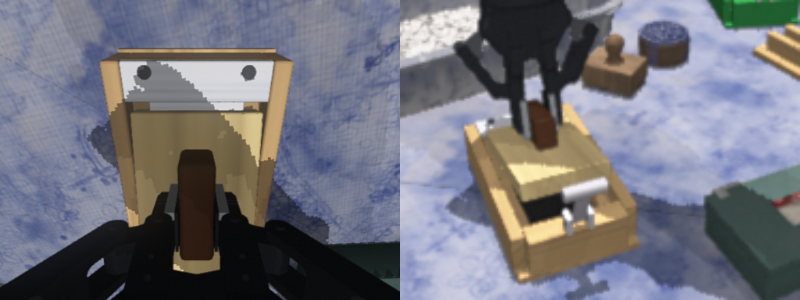

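The tongue is under the lip, with the toe at x≈75 mm. The arm has settled, so no bias correction is needed, and I level the cover about the toe.

```bash
sed -i 's/BIAS=np.array(.*)/BIAS=np.zeros(3)/' h.py; python3 - <<'E'
from h import *
go([.0745,0,.0238],12.5,.04); print(where())
for phi in (10,7.5,5,2.5,1,0):
    go([.0748,0,.0225+.001*phi/12],phi,.04); w=where(); print(phi,w)
    if np.linalg.norm(w[2]-[0,0,-2.5])>20: print('stop');break
im,d,T=save('wrist','w8');save('scene','s8')
E
python3 -c "
import cv2,numpy as np
cv2.imwrite('pics/c8.png',np.hstack([cv2.resize(cv2.imread('pics/w8.png'),(400,300)),cv2.resize(cv2.imread('pics/s8.png')[180:320,130:317],(400,300))]))"
```

```text
(array([74.4, -0.1, 23.8]), array([ 0.000e+00,  1.251e+01, -1.000e-02]), array([ 0.1, -0.5, -2.3]), array([-0.04, -0.39, -0.04]), 17.9)
10 (array([74.1,  0.3, 23.7]), array([ 8.000e-02,  1.004e+01, -1.000e-02]), array([-0.5,  0.1, -2.2]), array([-0.05, -0.24,  0.03]), 18.15)
7.5 (array([74.6,  0.1, 23.4]), array([ 0.05,  7.55, -0.02]), array([ 0.9, -0.7, -2.5]), array([-0.12, -0.25,  0.05]), 18.4)
5 (array([74.9, -0.1, 23. ]), array([ 0.03,  5.06, -0.03]), array([ 0.1, -0. , -2.8]), array([ 0.01, -0.21, -0.  ]), 18.65)
2.5 (array([75. , -0.1, 22.8]), array([ 0.02,  2.56, -0.03]), array([ 0.6, -0.2, -2.7]), array([-0.04, -0.06,  0.02]), 18.9)
1 (array([75.2, -0.2, 22.6]), array([-0.01,  1.06, -0.03]), array([-0. , -1.2, -3.5]), array([-0.01, -0.05,  0.02]), 19.15)
0 (array([74.9, -0.1, 22.5]), array([-0.  ,  0.05, -0.02]), array([-0.7, -0.2, -2.1]), array([-0.05,  0.03, -0.01]), 19.4)
```

View pics/c8.png

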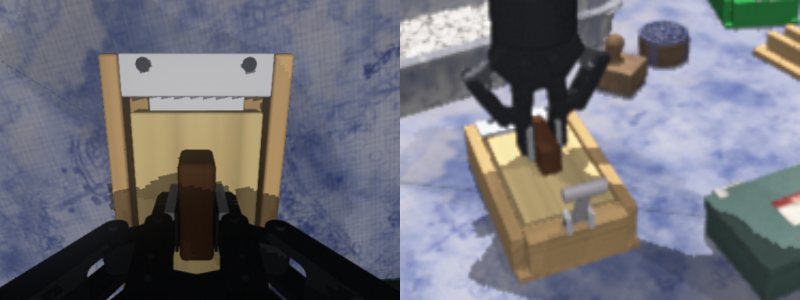

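```bash
python3 - <<'E'
from h import *
f0=where()[2]
for z in (.0215,.0205):
    go([.0748,0,z],0,.03); w=where(); print(w)
    if w[2][2]-f0[2]>4: break
ctrl.ungrasp(); print(where())
p=tcp()[1]; ctrl.movel(p+[0,0,.10],max_speed=.15)
Rz=Rot.from_euler('Z',YAW,degrees=True).as_matrix()
ctrl.movep(O+Rz@np.array([-.10,0,.24]),quat(D(YAW)))
im,d,T=save('wrist','w9'); W=cloud('wrist',d,T); X=(W-O)@Rz; np.save('X9.npy',X)
z=X[...,2]
b=(abs(X[...,0])<.09)&(abs(X[...,1])<.0445)
h=b&(z>.06)&(z<.078); r=cv2.minAreaRect(X[h][:,:2].astype(np.float32)); print('handle',r,X[h][:,2].mean())
k=b&(abs(X[...,1])<.038)&(z>.03)&(z<.047)&(X[...,0]<.05)&(X[...,0]>-.06); P=X[k]; A=np.c_[P[:,:2],np.ones(len(P))]; print('board plane',np.linalg.lstsq(A,P[:,2],rcond=None)[0])
l=(abs(X[...,1])<.03)&(X[...,0]<-.06)&(X[...,0]>-.16)&(z>.075)&(z<.11); print('bar',X[l].min(0),X[l].max(0),np.median(X[l],0)); print(where()[-1])
E
```

```text
(array([74.9, -0.1, 21.4]), array([-0.01,  0.02, -0.01]), array([-0.7, -0.3, -2.1]), array([-0.04, -0.01,  0.  ]), 19.75)
(array([74.9,  0. , 21.3]), array([-0.  , -0.04, -0.  ]), array([-2.7, -1. ,  5. ]), array([-0.33,  0.41, -0.01]), 20.0)
(array([74.8,  0. , 20.5]), array([-0.,  0.,  0.]), array([ 0.4, -0.3,  0.1]), array([-0.01,  0.04,  0.04]), 20.66)
handle ((0.005186228081583977, 0.0001610955223441124), (0.0199629794806242, 0.05997363477945328), 89.4068832397461) 0.06894298384979405
board plane [-2.26187854e-04 -1.96921155e-05  3.92208213e-02]
bar [-0.12037353 -0.01702474  0.0750339 ] [-0.10319629  0.01816118  0.09718933] [-0.11186254  0.00057568  0.09381323]
22.15
```

View pics/w9.png

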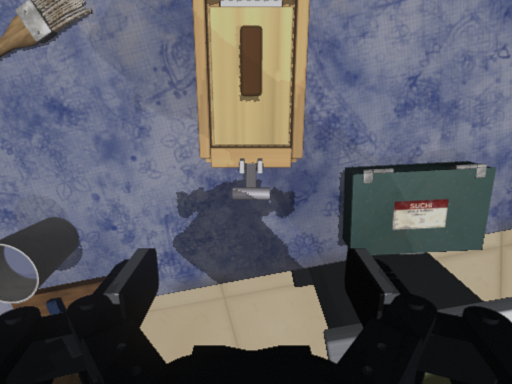

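The cover is seated and level (handle centre at tray x +5.2 mm, board top at about 39 mm). The latch is leaning back, with its bar at pixel (251,192) and tray x -112 mm. Next I swing it over.

```bash
python3 - <<'E'
from h import *
Rz=Rot.from_euler('Z',YAW,degrees=True).as_matrix(); q=quat(D(YAW))
def tp(x,z): return O+Rz@np.array([x,0,z])
def st():
    t=Rz.T@(tcp()[1]-O); return (t*1000).round(1), (Rz.T@np.array(get_state()['contact_force'])).round(1)
ctrl.close_gripper(40)
print(st())
ctrl.movep(tp(-.16,.13),q)
ctrl.movel(tp(-.16,.080),q,max_speed=.15); print(st())
for x in (-.14,-.13,-.12,-.11,-.10,-.093):
    ctrl.movel(tp(x,.080),q,max_speed=.06); s=st(); print(s)
    if abs(s[1]).max()>15: print('stop'); break
ctrl.movel(tp(-.115,.082),q,max_speed=.1)
ctrl.movel(tp(-.125,.13),q,max_speed=.15)
im,d,T=save('scene','s10'); save('wrist','w10'); print(get_state()['time'])
W=cloud('scene',d); X=(W-O)@Rz
l=(abs(X[...,1])<.022)&(X[...,0]<-.03)&(X[...,0]>-.16)&(X[...,2]>.058)&(X[...,2]<.105); print('bar',X[l].min(0),X[l].max(0),np.median(X[l],0))
E
python3 -c "
import cv2,numpy as np
cv2.imwrite('pics/c10.png',np.hstack([cv2.resize(cv2.imread('pics/w10.png'),(400,300)),cv2.resize(cv2.imread('pics/s10.png')[180:320,130:317],(400,300))]))"
```

```text
(array([-100. ,   -0. ,  240.1]), array([ 0.2, -0.2,  0.3]))
(array([-158.9,    0.7,   80.9]), array([0.5, 0.2, 1.4]))
(array([-1.396e+02, -1.000e-01,  8.010e+01]), array([-0.3, -0. , -0.3]))
(array([-129.7,   -0. ,   79.9]), array([-0.7,  0.4,  0. ]))
(array([-119.5,    0. ,   80. ]), array([0.3, 0.3, 0.2]))
(array([-109.4,   -0. ,   80. ]), array([-0.8, -0.2, -0.5]))
(array([-99.5,  -0. ,  79.9]), array([-0.8, -0.1, -0.3]))
(array([-92.5,   0. ,  80. ]), array([ 0.1, -0.1,  0.2]))
26.9333
bar [-0.09440844 -0.01521673  0.05813275] [-0.06962105  0.01897996  0.09386339] [-0.07915718  0.00264928  0.08385469]
```

View pics/c10.png

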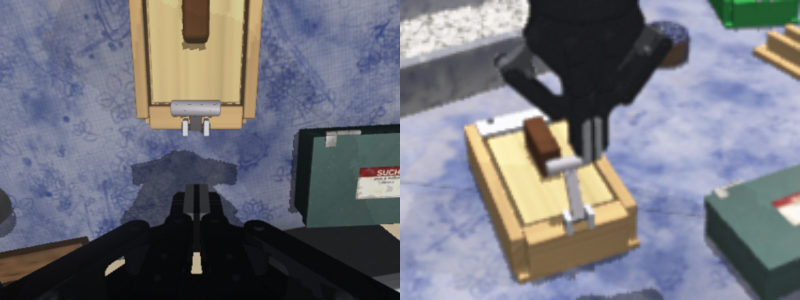

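```bash
python3 - <<'E'
from h import *
Rz=Rot.from_euler('Z',YAW,degrees=True).as_matrix(); q=quat(D(YAW))
def tp(x,z): return O+Rz@np.array([x,0,z])
def st():
    t=Rz.T@(tcp()[1]-O); return (t*1000).round(1), (Rz.T@np.array(get_state()['contact_force'])).round(1)
ctrl.movel(tp(-.08,.13),q,max_speed=.15)
ctrl.movel(tp(-.078,.105),q,max_speed=.1); print(st())
for th in (1.2,1.0,.8,.6,.4,.2,.1,.03):
    ctrl.movel(tp(-.096+.046*np.cos(th)-.002,.048+.046*np.sin(th)+.006),q,max_speed=.06); s=st(); print(th,s)
    if abs(s[1]).max()>25: print('stop'); break
z=.054
while s[1][2]<6 and z>.0505:
    z-=.001; ctrl.movel(tp(-.052,z),q,max_speed=.03); s=st(); print(z,s)
ctrl.movel(tp(-.052,.13),q,max_speed=.15)
ctrl.movep(tp(-.12,.24),q)
im,d,T=save('wrist','w11');save('scene','s11'); W=cloud('wrist',d,T); X=(W-O)@Rz; z=X[...,2]
l=(abs(X[...,1])<.022)&(X[...,0]<-.035)&(X[...,0]>-.13)&(z>.047)&(z<.105); print('bar',X[l].min(0),X[l].max(0))
b=(abs(X[...,0])<.09)&(abs(X[...,1])<.0445)
h=b&(z>.06)&(z<.078); print('handle',cv2.minAreaRect(X[h][:,:2].astype(np.float32)),X[h][:,2].mean())
k=b&(abs(X[...,1])<.038)&(z>.03)&(z<.045)&(X[...,0]<.05)&(X[...,0]>-.06); P=X[k]; A=np.c_[P[:,:2],np.ones(len(P))]; print('board plane',np.linalg.lstsq(A,P[:,2],rcond=None)[0])
m=(abs(X[...,1])<.005)&(X[...,0]<-.04)&(X[...,0]>-.1)&(z>.03); P=X[m]; P=P[np.argsort(P[:,0])]; print(P[::max(1,len(P)//15)].round(4)); print(get_state()['time'],st())
E
python3 -c "
import cv2,numpy as np
cv2.imwrite('pics/c11.png',np.hstack([cv2.resize(cv2.imread('pics/w11.png'),(400,300)),cv2.resize(cv2.imread('pics/s11.png')[180:320,130:317],(400,300))]))"
```

```text
(array([-78.9,  -0. , 104.8]), array([-1.3,  0. , -0.4]))
1.2 (array([-81.7,  -0.1,  96.8]), array([ 0.4, -0.8,  0.3]))
1.0 (array([-72.6,  -0.1,  92.5]), array([ 0.3, -0.6, -0.4]))
0.8 (array([-65.9,  -0.1,  86.7]), array([-0.7,  0.8, -0.4]))
0.6 (array([-60.2,  -0.1,  79.5]), array([-0.2, -0.2,  0.3]))
0.4 (array([-55.9,  -0.2,  71.4]), array([-0.8, -0.6,  0.7]))
0.2 (array([-53.1,  -0.2,  62.6]), array([-0.3, -0. ,  0.2]))
0.1 (array([-52.4,  -0.1,  58.3]), array([-0.3,  0. , -0.4]))
0.03 (array([-52.1,  -0.1,  55.2]), array([ 0.5, -0.3,  0.2]))
0.053 (array([-51.8,   0.2,  53.6]), array([-1.8, -0.8,  8.5]))
bar [-0.1023043  -0.01710283  0.04705032] [-0.04482491  0.01811105  0.05570856]
handle ((0.004342127591371536, -4.546530544757843e-05), (0.019969388842582703, 0.059140872210264206), 89.45464324951172) 0.06884522134851884
board plane [-3.10413483e-06 -1.32663476e-04  3.92123254e-02]
[[-0.099  -0.0021  0.0471]
 [-0.0944  0.      0.0504]
 [-0.0903  0.0021  0.05  ]
 [-0.0861 -0.003   0.0506]
 [-0.082   0.0041  0.051 ]
 [-0.078  -0.002   0.0512]
 [-0.074  -0.001   0.051 ]
 [-0.0701 -0.003   0.0504]
 [-0.0661  0.0021  0.0506]
 [-0.0621 -0.004   0.0512]
 [-0.0583 -0.001   0.0507]
 [-0.0544  0.001   0.0506]
 [-0.0515  0.003   0.0527]
 [-0.0486 -0.0019  0.0537]
 [-0.0449  0.004   0.0512]
 [-0.0418  0.0021  0.0383]]
31.6833 (array([-119.8,   -0.8,  238.5]), array([ 0.4, -0.2, -0.3]))
```

View pics/c11.png

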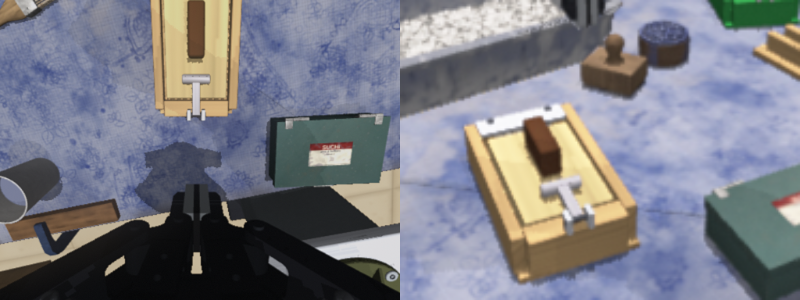

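The lever arm lies level at about 51 mm over its whole length. The cover is flush and the robot is clear, so I hand the job in.

```bash
python3 -c "
from station import ticket; print(ticket.close_job())"
```

```text
the job is handed in; nothing more can be done
None
```

The tray is closed and latched, and I handed the job in at about 32 s of the 64 s allowed. The hand-in gave no verdict.

I lifted the cover out of the stand by its bare edge and tipped it onto the table with the handle up. After letting go, I took it again by the handle and slid its tongue under the lip at about 12.5°. I then levelled it, let go, and swung the latch down with closed fingers.

**Last checks (wrist camera depth):**
- **Cover:** it is level, with tilt under 0.01 rad. Its top is 39.2 mm above the table, nominally 40 mm. From the handle, the tongue end is at tray x of about +74 to +75 mm and y of about 0.
- **Latch:** the lever arm is level at about 51 mm along its whole length, and it met its stop with about 8 N.
- **Robot:** it is clear of everything, about 0.24 m above the table.

**Disagreements:**
- **Tray position:** the mouth is 6 mm off the tray body's centre, so I took the tray position from the mouth edges. The top camera put the tray about 1 mm from the wrist camera's reading.
- **Handle position:** the last two readings of the handle's x position differed by 0.8 mm.

No check failed.

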